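Fit the tongued board into the drying deck

TASK

The pottery drying deck is missing its middle board. Take the board with the dark tongue by its handle, angle its tongue under the lip of the deck's grooved rail, then, still holding it, lower it until it lies flat in the gap, and let go. Leave the square-edged board where it is.

Things in the scene. Friction and masses are not known exactly. Their poses are not given: they have to be found in the camera images.
- deck: Fixed level wooden deck, may be turned. Origin on table under middle of the gap; z up, y along groove. Gap: floor 10 mm above table, 154 mm wide (y) between fixed boards, tops at 30 mm. At -x (robot side) a rail: lip edge at x = -56 mm, underside 25, top 31 mm above table; groove below it 24 mm deep. At +x a stop strip: face x = 56, top 22 mm. The board goes in only at about 10 to 20 degrees.
- board_handle (a point): Middle of the right board's handle, 40 mm above its underside. Loose plywood, 0.15-0.3 kg, body 100 (x) x 130 (y) x 20 mm, dark tongue along its -x edge. Handle: pale bar on the body's middle, 20 thick (x), 76 long (y), from 20 to 60 mm up. Axes: z up, -x to the tongue. In place, axes match the deck's and this point is within 6 mm of deck x = 0, 12 mm of y = 0, 50 mm above the table.
- board_tongue (a point): Middle of the tip of the right board's dark brown tongue, which sticks out 20 mm from the body along the whole 130 mm edge, 6 mm thick, flush with the underside. This point is 70 mm from the handle's middle towards the board's -x, and 3 mm above the underside. Axes are the board's.
- square_handle (a point): Middle of the wrong board's handle, 40 mm above its underside. Loose plywood board 120 (x) x 130 (y) x 20 mm with square edges and no tongue; same handle. To be left alone.
Mind the look-alikes: they are no part of the job. Leave any blue, turquoise or yellow look-alike of the part that bears board_handle alone.

How it is judged:
By the outcome, as a careful person would: the job done as asked, in the order asked, and still so for the second after the job is handed in, with the robot touching nothing.
It also fails if it takes over 43 s, if anything falls off the work surface, if the arm or the gripper's body presses on something with over 40 N, if the wrist force passes 120 N, or if a joint passes its speed limit or range.

ROBOT

A 6-joint arm with a two-finger parallel gripper is mounted at the origin on the work surface. World frame = base frame: x ahead of the robot, y to its left, z up, the work surface at z = 0. Lengths are in m, angles in rad, forces in N, time in s.
With the tool pointing down it reaches from about 0.375 to 0.975 m from the base axis. Payload 3.8 kg.
Tool frame: the origin (TCP) lies at the very end of the fingers, on their centre line; the grasp point (between the pads) lies 19 mm behind it; z points along the fingers, y is the direction in which the jaws open and shut (so a half turn about z gives the same grasp; the last joint's range is limited). The gripper opens to 85 mm and grips with 20 to 120 N. Pads are 22 mm wide; open, the fingers measure 114 mm over their backs; the gripper's body (76 mm by 85 mm) begins 54 mm behind the grasp point. The pads swing forward as they close: fully open they stand 13 mm farther back than shut.
Start: joints at [-1.242, 0.264, 1.604, -0, 1.274, -0.037], TCP at [0.241, -0.63, 0.231] pointing down, gripper open.
Joint ranges: [-2.63, 2.63], [-0.94, 2.18], [0.31, 2.57], [-1.31, 4.45], [0, 2.66], [-2.55, 2.55]. Speed limits (rad/s): [2.57, 2.57, 3.14, 3.14, 3.14, 3.14].

INTERFACE

Orientations are given as a rotation vector (axis times angle).
In Python, from workcell import bot gives the robot as it stands.
- The arm moves only by the tool jog_arm, never from a script. Its argument "plan" is a list of rows, each an object of numbers: "claw": the closure, from 0 (fully open) to 1 (shut); "x", "y", "z": the shift along the tool's x, y, z in m; "turn": the turn about the tool's z in degrees. In form: [{"claw": .., "x": .., "y": .., "z": .., "turn": ..}, ...]. A call has 1 to 10 rows; each row shifts and turns the commanded pose from where the row before left it, along the tool's axes as they then stand; what a row does not reach is not made up. A row lasts 1/8 s, in which the tool goes at most 62.5 mm and 10.7 degrees, less where a joint would pass 70% of its speed; a pose out of reach is approached as far as the arm can. A call is refused whole if a number of a shift passes 0.0625 or a number of a turn 10.7, either way. A call with a gripper value outside its range is refused whole. The fingers move at their own pace and stop on an object; "newtons" is the grip in N (left out, the last holds). Time passes only in rows, so rows that do not move let the fingers close. It gives the time, the measured TCP pose, the force and the opening at its end, in the units of the state.
- bot.read_state(): the state, without advancing time (a new reading comes with each control period).
- bot.read_camera(name): name is "side" or "top"; returns the picture (480x640x3 uint8, red, green, blue); there is no depth.
- bot.camera_params(name): a dict with "fx", "fy", "cx", "cy" (pixels), "world_to_cam" (4x4, takes a point from world to camera coordinates). Camera axes: x right, y up, looking along -z (the intrinsics and any distortion apply to the point x, -y, -z); pixel columns grow to the right and rows downward; lengths in m; the calibration is good to about 2 mm. A picture is of the moment at which its call begins. camera_params takes no time and is no camera call.
- bot.finish_job(): hands the job in, once; it reports no verdict.
The state is a dict: "time": time; "q": joint angles; "joint_vel": joint speeds; "joint_torque": joint torques, N m; "tool_pos": TCP position; "tcp_rot": TCP orientation; "wrist_force": force on the tool from outside, world axes, zero at the start; "torque": the same for the moment, N m; "width": opening from 0.0 (shut) to 1.0 (fully open).
Only numpy, scipy, OpenCV 4.12 (cv2) and the standard library are available. Lean on these libraries where they do the work, as an engineer would, in place of code of your own. Each camera call takes 0.05 s, during which the arm holds its last target. There are 200 camera calls.

## Working session

There is one attempt and no reset: what is moved stays moved. The work goes in short steps, Python scripts to look and compute and a tool call to move; the robot and the scene stay as the last step left them, time stands still between calls to the robot, and variables do not carry over. Pictures are saved under pics/ and viewed, about 8 in all and at most 12, crops included, and the job is handed in when it is done.

Besides the shell and the picture viewer there is one more tool, called after "Call:" as name(argument=value, ...) on one line, values as JSON. jog_arm: Moves the arm, as the interface text tells. Its arguments: {"type":"object","properties":{"plan":{"type":"array","items":{"type":"object","properties":{"claw":{"type":"number"},"x":{"type":"number"},"y":{"type":"number"},"z":{"type":"number"},"turn":{"type":"number"}}}},"newtons":{"type":"number"}},"required":["plan"]}

```bash
mkdir -p pics
python3 - <<'E'
from workcell import bot
import cv2
s=bot.read_state();print(s)
for n in("top","side"):
    cv2.imwrite(f"pics/{n}0.png",bot.read_camera(n)[:,:,::-1]);print(n,bot.camera_params(n))
E
```

```text
{'time': 0.0, 'q': array([-1.24189967e+00,  2.64784517e-01,  1.60538086e+00,  5.32919655e-06,
        1.27369234e+00, -3.69116055e-02]), 'joint_vel': array([ 5.26341225e-04, -5.59046324e-04,  2.07523920e-03, -2.86955381e-04,
        3.41913062e-04,  6.29394332e-06]), 'joint_torque': array([-1.85608384e-03, -5.15124500e+01, -3.67314649e+01, -3.65764836e-04,
        1.30860167e-02, -1.58274776e-05]), 'tool_pos': array([ 0.24120622, -0.6296478 ,  0.22993719]), 'tcp_rot': array([-3.08698579e+00, -5.71001643e-01,  5.09310090e-04]), 'wrist_force': array([-0.59428276,  0.10505039,  0.62951032]), 'torque': array([ 0.00321211,  0.03664205, -0.020483  ]), 'width': 1.004821505536084}
top {'fx': 557.7532380809284, 'fy': 557.7532380809284, 'cx': 317.67484490803895, 'cy': 237.29568081295312, 'world_to_cam': array([[ 0.00278332, -0.99991562,  0.01268913, -0.1653423 ],
       [ 0.99539649,  0.00398595,  0.09575982, -0.4371068 ],
       [-0.09580232,  0.01236418,  0.99532359, -1.21766133],
       [ 0.        ,  0.        ,  0.        ,  1.        ]])}
side {'fx': 596.3474360944706, 'fy': 596.3474360944706, 'cx': 318.78365855803236, 'cy': 242.70433921262364, 'world_to_cam': array([[-0.9986189 , -0.05228373,  0.00516849,  0.41665919],
       [ 0.03737095, -0.63773079,  0.76935223, -0.14687416],
       [-0.0369285 ,  0.76848283,  0.63880391, -1.34981743],
       [ 0.        ,  0.        ,  0.        ,  1.        ]])}
```

View pics/top0.png

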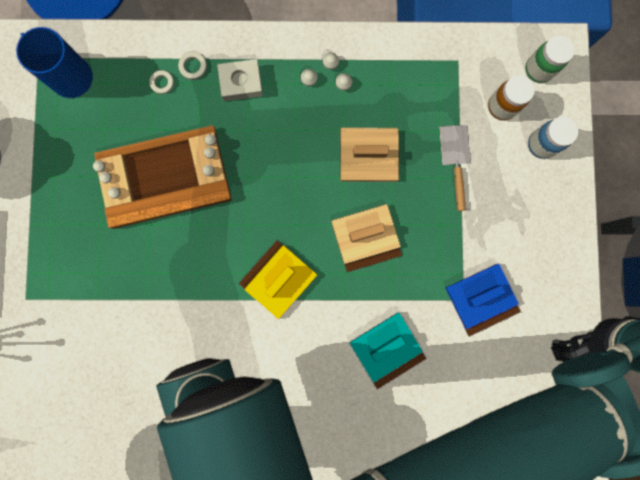

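View pics/side0.png

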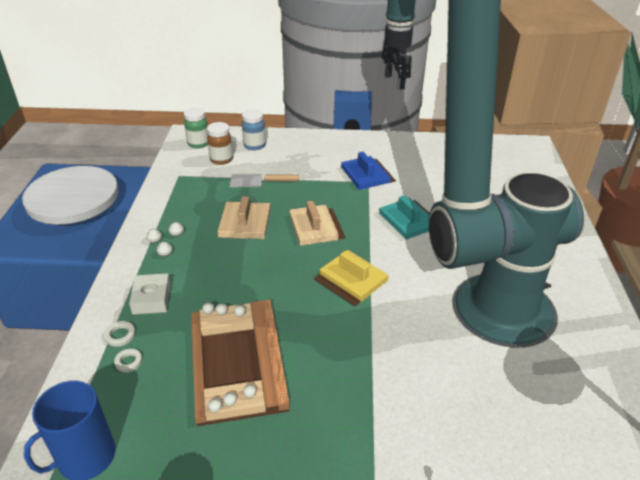

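Candidates for the wanted board in the top view:
- Plain wood with dark tongue at (367,235). I choose this one.
- Square-edged board at (371,153).
- Yellow at (280,280).
- Turquoise at (388,348).
- Blue at (484,298).

Next I'll take close crops of the choice and of the deck.

Run:
```python
import cv2,numpy as np
t=cv2.imread("pics/top0.png")
a=cv2.resize(t[195:280,320:413],None,fx=6,fy=6,interpolation=cv2.INTER_CUBIC)[:,:400*2]
b=cv2.resize(t[115:235,85:245],None,fx=5,fy=5,interpolation=cv2.INTER_CUBIC)
cv2.imwrite("pics/a.png",a);cv2.imwrite("pics/b.png",b);print(a.shape,b.shape)
```

```text
(510, 558, 3) (600, 800, 3)
```

View pics/a.png

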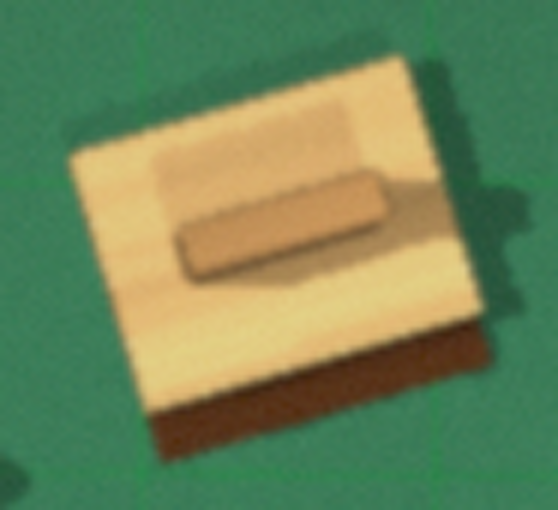

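View pics/b.png

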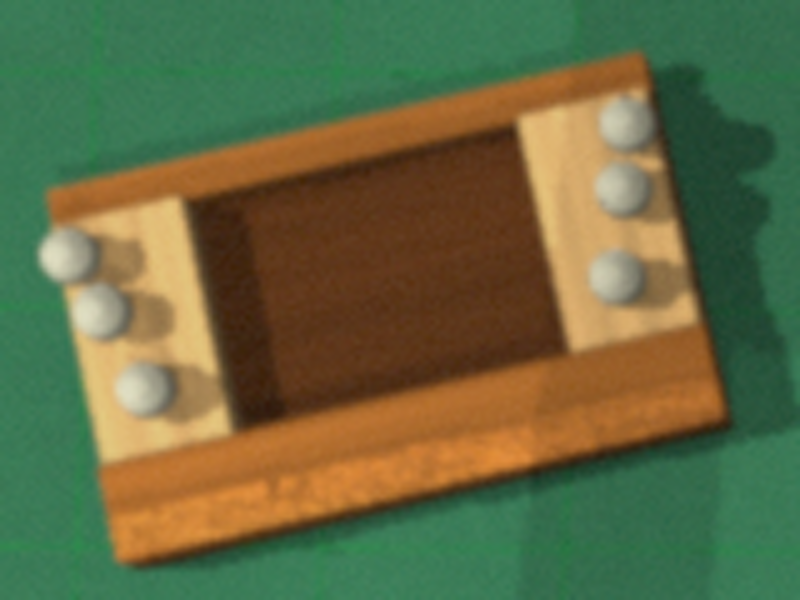

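```bash
cat > h.py <<'E'
import numpy as np
from scipy.optimize import least_squares
from workcell import bot
def proj(P,n):
    c=bot.camera_params(n);M=c["world_to_cam"];p=np.asarray(P)@M[:3,:3].T+M[:3,3]
    return np.c_[c["cx"]+c["fx"]*p[:,0]/-p[:,2],c["cy"]-c["fy"]*p[:,1]/-p[:,2]]
def unproj(uv,z,n="top"):
    c=bot.camera_params(n);M=c["world_to_cam"];R=M[:3,:3];C=-R.T@M[:3,3]
    uv=np.atleast_2d(uv);d=np.c_[(uv[:,0]-c["cx"])/c["fx"],-(uv[:,1]-c["cy"])/c["fy"],-np.ones(len(uv))]@R
    return C+d*((z-C[2])/d[:,2])[:,None]
def T(p,L):
    c,s=np.cos(p[2]),np.sin(p[2]);L=np.asarray(L,float)
    return np.c_[p[0]+c*L[:,0]-s*L[:,1],p[1]+s*L[:,0]+c*L[:,1],L[:,2]]
def fit(L,uv,p0,n="top"):
    r=least_squares(lambda p:(proj(T(p,L),n)-uv).ravel(),p0,loss="soft_l1");return r.x,(proj(T(r.x,L),n)-uv).round(1)
E
python3 - <<'E'
from h import *
a=lambda q:np.array(q)/6+[320,195]-0.4
b=lambda q:np.array(q)/5+[85,115]-0.4
L=np.array([[50,65,20],[50,-65,20],[-50,-65,20],[-50,65,20],[-70,65,0],[-70,-65,0],[10,38,60],[10,-38,60],[-10,-38,60],[-10,38,60]])/1e3
print(fit(L,a([[70,157],[403,55],[483,315],[148,412],[163,463],[492,362],[178,228],[378,170],[388,215],[195,280]]),[.5,-.25,.2]))
D=np.array([[56,77,30],[56,-77,30],[-56,-77,31],[-56,77,31]])/1e3
p,r=fit(D,b([[183,200],[518,120],[568,352],[235,432]]),[.5,.1,.2]);print(p,r)
# rail points in deck frame at heights
for z,q in((.031,[120,500]),(.031,[700,385]),(.031,[120,562]),(.0,[120,562]),(.0,[728,422]),(.03,[728,422]),(.022,[48,190]),(.022,[645,55])):
    w=unproj(b([q]),z)[0]-[p[0],p[1],0];c,s=np.cos(p[2]),np.sin(p[2]);print(z,q,(c*w[0]+s*w[1]).round(4),(-s*w[0]+c*w[1]).round(4))
from scipy.spatial.transform import Rotation as R
print(R.from_rotvec(bot.read_state()["tcp_rot"]).as_matrix().round(3))
E
```

```text
(array([ 0.44678809, -0.27065667,  0.29989134]), array([[-0.2, -0.1],
       [-0.3,  0.1],
       [ 0. , -0.7],
       [ 0.1,  0.2],
       [-0.3,  0.6],
       [-0.2,  0.6],
       [-0.1, -0.3],
       [ 0.1, -0.8],
       [ 1.3,  0.5],
       [-0.1, -0.1]]))
[0.58661437 0.18774025 0.2468644 ] [[-0.5 -0.7]
 [ 0.1 -0.8]
 [ 1.1  0.6]
 [-0.4  1. ]]
0.031 [120, 500] -0.0715 0.1311
0.031 [700, 385] -0.0826 -0.1283
0.031 [120, 562] -0.0985 0.1368
0.0 [120, 562] -0.0923 0.1468
0.0 [728, 422] -0.0957 -0.1335
0.03 [728, 422] -0.1016 -0.1365
0.022 [48, 190] 0.0755 0.1361
0.022 [645, 55] 0.0724 -0.1374
[[ 0.934  0.358 -0.001]
 [ 0.358 -0.934  0.002]
 [ 0.    -0.002 -1.   ]]
```

The crop shows a natural-wood board with a dark tongue on its lower edge and the handle in its middle, so it is the right one. The deck's grooved rail faces the robot. The tool can't tilt, so I'll grip the handle by its ends and let the board pivot between the pads. Pressing its far edge on the rail from outside should give the angle. First I'll move above the handle.

Call:
jog_arm(plan=[{"claw":0,"turn":3.8},{"claw":0,"x":0.0337,"y":-0.0313},{"claw":0,"x":0.0337,"y":-0.0313},{"claw":0,"x":0.0337,"y":-0.0313},{"claw":0,"x":0.0337,"y":-0.0313},{"claw":0,"x":0.0337,"y":-0.0313},{"claw":0,"x":0.0337,"y":-0.0313},{"claw":0,"x":0.0337,"y":-0.0313},{"claw":0,"x":0.0337,"y":-0.0313},{"claw":0,"x":0.0337,"y":-0.0313}], newtons=40)

```text
schema error: expected keys claw, x, y, z, turn
```

Call:
jog_arm(plan=[{"claw":0,"z":0.05},{"claw":0,"z":0.05},{"claw":0,"z":0.03},{"claw":0}])

```text
schema error: expected keys claw, x, y, z, turn
```

```bash
cat >> h.py <<'E'
import cv2
from scipy.spatial.transform import Rotation as R
def st():
    s=bot.read_state();m=R.from_rotvec(s["tcp_rot"]).as_matrix();print("t",round(s["time"],2),"pos",s["tool_pos"].round(4),"yawx",np.degrees(np.arctan2(m[1,0],m[0,0])).round(2),"zax",m[:,2].round(3),"F",s["wrist_force"].round(1),"w",round(s["width"],3));return s,m
def to(p,yaw):
    s,m=st();d=m.T@(np.array(p)-s["tool_pos"]);print("tool shift",d.round(4),"turn",(np.degrees(np.arctan2(m[1,0],m[0,0]))-yaw).round(2))
def crop(n,name,u0,u1,v0,v1,f):
    cv2.imwrite(f"pics/{name}.png",cv2.resize(bot.read_camera(n)[v0:v1,u0:u1,::-1],None,fx=f,fy=f,interpolation=cv2.INTER_CUBIC))
E
python3 - <<'E'
from h import *
to([.4468,-.2707,.020],17.18)
crop("side","s1",240,400,120,270,4)
E
```

```text
t 0.1 pos [ 0.2412 -0.6297  0.2301] yawx 20.96 zax [-0.001  0.002 -1.   ] F [ 0.2 -0.6  0.1] w 0.999
tool shift [ 0.3204 -0.2613  0.2106] turn 3.78
```

View pics/s1.png

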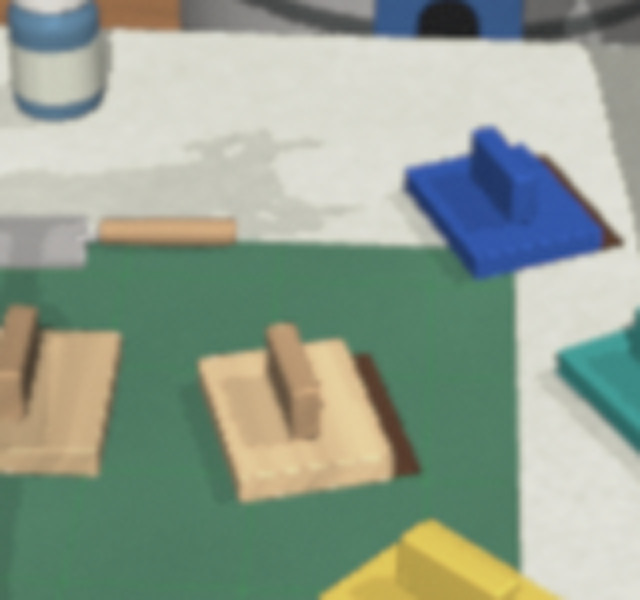

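Every row needs all the keys, so the arm hasn't moved. The side crop confirms the dark-tongued board: handle base at about (298,430) and tongue on its right side. I'll resend the move.

Call:
jog_arm(plan=[{"claw":0,"x":0,"y":0,"z":0,"turn":3.8},{"claw":0,"x":0.0337,"y":-0.0313,"z":0,"turn":0},{"claw":0,"x":0.0337,"y":-0.0313,"z":0,"turn":0},{"claw":0,"x":0.0337,"y":-0.0313,"z":0,"turn":0},{"claw":0,"x":0.0337,"y":-0.0313,"z":0,"turn":0},{"claw":0,"x":0.0337,"y":-0.0313,"z":0,"turn":0},{"claw":0,"x":0.0337,"y":-0.0313,"z":0,"turn":0},{"claw":0,"x":0.0337,"y":-0.0313,"z":0,"turn":0},{"claw":0,"x":0.0337,"y":-0.0313,"z":0,"turn":0},{"claw":0,"x":0.0337,"y":-0.0313,"z":0,"turn":0}], newtons=40)

```text
time: 1.4
tool_pos: [0.4485, -0.2702, 0.231]
tcp_rot: [-3.106, -0.468, 0.0]
wrist_force: [0.1, -0.4, 0.7]
width: 0.997
```

Call:
jog_arm(plan=[{"claw":0,"x":0,"y":0,"z":0.05,"turn":0},{"claw":0,"x":0,"y":0,"z":0.05,"turn":0},{"claw":0,"x":0,"y":0,"z":0.03,"turn":0},{"claw":0,"x":0,"y":0,"z":0,"turn":0},{"claw":0,"x":0,"y":0,"z":0,"turn":0}])

```text
time: 2.02
tool_pos: [0.4489, -0.2723, 0.1025]
tcp_rot: [3.105, 0.468, 0.002]
wrist_force: [-0.8, -1.0, 0.9]
width: 0.999
```

Run:
```python
from h import *
to([.4468,-.2707,.020],17.18)
# side-view check of the earlier fit: predicted crop pixels in s1 of handle top corners & body corners
L=np.array([[10,38,60],[-10,38,60],[10,38,20],[-10,38,20],[50,65,20],[-50,65,20],[50,-65,20],[-50,-65,20]])/1e3
print(((proj(T([.4468,-.2707,.29989],L),"side")-[240,120])*4).round(0).tolist())
crop("side","s2",240,400,100,250,4)
```

```text
t 2.02 pos [ 0.4489 -0.2723  0.1025] yawx 17.15 zax [ 0.001 -0.001 -1.   ] F [-0.8 -1.   0.9] w 0.999
tool shift [-0.0016 -0.0022  0.0825] turn -0.03
[[291.0, 390.0], [321.0, 386.0], [291.0, 440.0], [321.0, 435.0], [239.0, 475.0], [392.0, 451.0], [196.0, 356.0], [341.0, 335.0]]
```

View pics/s2.png

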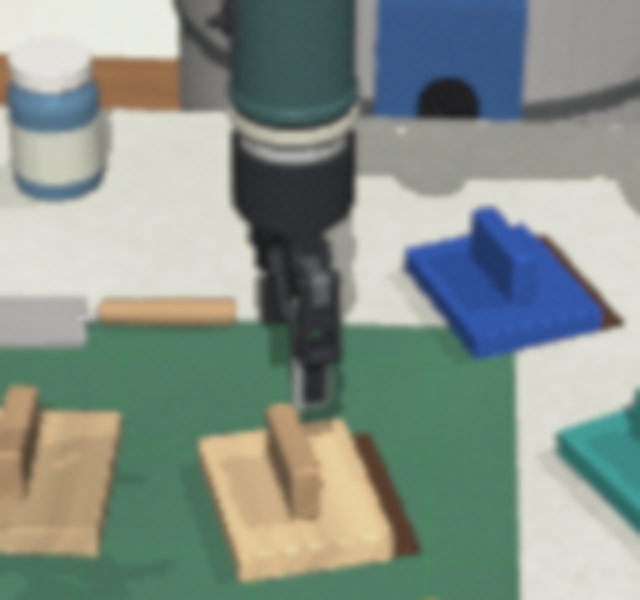

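The side view agrees with the fit to about 1 px. The fingers straddle the handle axis, with the near fingertip at about (315,395). I'll correct the small offset and descend.

Call:
jog_arm(plan=[{"claw":0,"x":-0.0016,"y":-0.0022,"z":0.02,"turn":0},{"claw":0,"x":0,"y":0,"z":0.015,"turn":0},{"claw":0,"x":0,"y":0,"z":0.015,"turn":0},{"claw":0,"x":0,"y":0,"z":0.015,"turn":0},{"claw":0,"x":0,"y":0,"z":0.015,"turn":0},{"claw":0,"x":0,"y":0,"z":0,"turn":0}])

```text
time: 2.82
tool_pos: [0.4447, -0.2692, 0.0194]
tcp_rot: [-3.104, -0.468, 0.004]
wrist_force: [-0.1, -0.2, 0.3]
width: 1.006
```

Run:
```python
from h import *
to([.4468,-.2707,.020],17.18)
crop("side","s3",260,380,150,270,5)
```

```text
t 2.83 pos [ 0.4447 -0.2692  0.0194] yawx 17.16 zax [-0.003  0.002 -1.   ] F [-0.1 -0.2  0.3] w 1.006
tool shift [ 0.0016  0.0021 -0.0006] turn -0.02
```

View pics/s3.png

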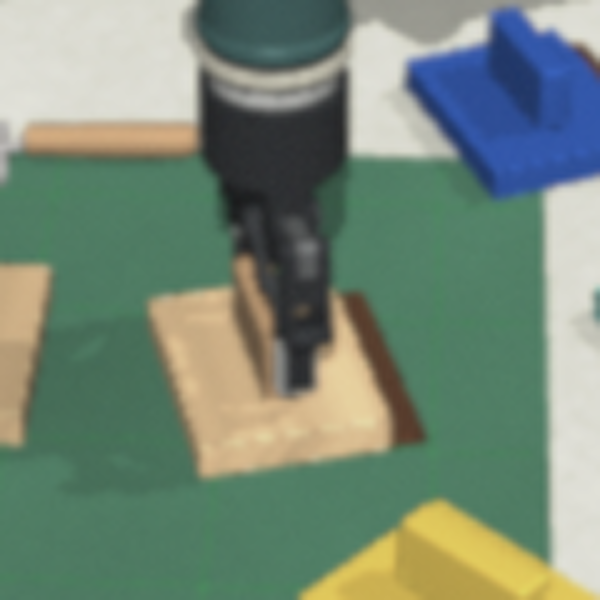

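Run:
```python
from h import *
for i in range(4): 
    bot.read_camera("top"); st()
p=[.4468,-.2707,.29989]
L=np.array([[x,y,z] for y in(44,57) for x in(-11,11) for z in (31,)])/1e3
print(((proj(T(p,L),"side")-[260,150])*5).round(0).tolist())
L=np.array([[10,38,60],[-10,38,60],[10,38,20],[-10,38,20]])/1e3
print(((proj(T(p,L),"side")-[260,150])*5).round(0).tolist())
```

```text
t 2.92 pos [ 0.4459 -0.27    0.0211] yawx 17.16 zax [-0.  0. -1.] F [0.8 0.1 0. ] w 1.002
t 2.98 pos [ 0.4463 -0.2703  0.0215] yawx 17.16 zax [ 0. -0. -1.] F [0.9 0.1 0.2] w 1.008
t 3.02 pos [ 0.4465 -0.2704  0.0218] yawx 17.16 zax [ 0.001 -0.001 -1.   ] F [-0.1 -0.1  0.2] w 1.001
t 3.08 pos [ 0.4465 -0.2705  0.0219] yawx 17.16 zax [ 0.001 -0.001 -1.   ] F [-0.4 -0.3  0.3] w 0.996
[[306.0, 384.0], [264.0, 390.0], [312.0, 399.0], [270.0, 406.0]]
[[263.0, 338.0], [302.0, 332.0], [263.0, 400.0], [301.0, 394.0]]
```

The pose has settled within 1 mm of the target. I'll go 4 mm lower, close, and lift a little.

Call:
jog_arm(plan=[{"claw":0,"x":0,"y":0,"z":0.004,"turn":0},{"claw":0.3,"x":0,"y":0,"z":0,"turn":0},{"claw":0.3,"x":0,"y":0,"z":0,"turn":0},{"claw":0.3,"x":0,"y":0,"z":0,"turn":0},{"claw":0.3,"x":0,"y":0,"z":0,"turn":0}], newtons=40)

```text
time: 3.7
tool_pos: [0.4461, -0.2701, 0.0174]
tcp_rot: [3.106, 0.469, 0.0]
wrist_force: [1.2, 0.5, 0.5]
width: 0.889
```

Call:
jog_arm(plan=[{"claw":0.3,"x":0,"y":0,"z":-0.01,"turn":0},{"claw":0.3,"x":0,"y":0,"z":-0.02,"turn":0},{"claw":0.3,"x":0,"y":0,"z":-0.02,"turn":0},{"claw":0.3,"x":0,"y":0,"z":-0.03,"turn":0},{"claw":0.3,"x":0,"y":0,"z":-0.03,"turn":0},{"claw":0.3,"x":0,"y":0,"z":0,"turn":0},{"claw":0.3,"x":0,"y":0,"z":0,"turn":0}])

```text
time: 4.58
tool_pos: [0.4453, -0.2696, 0.1264]
tcp_rot: [-3.106, -0.469, 0.002]
wrist_force: [-0.4, 0.5, -4.0]
width: 0.884
```

Run:
```python
from h import *
c,s=np.cos(.24686),np.sin(.24686)
D=lambda x,y,z:[.5866+c*x-s*y,.1877+s*x+c*y,z]
to(D(-.122,0,.13),14.14)
crop("side","s4",200,400,90,240,4)
```

```text
t 4.58 pos [ 0.4453 -0.2696  0.1264] yawx 17.16 zax [-0.001  0.001 -1.   ] F [-0.4  0.5 -4. ] w 0.884
tool shift [ 0.1481 -0.4017 -0.0034] turn 3.02
```

View pics/s4.png

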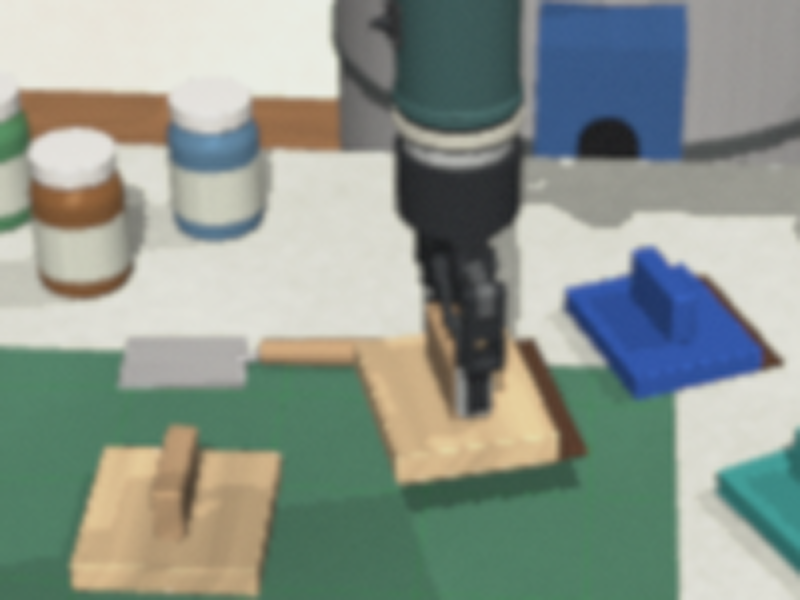

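The board is held level at about 0.3–0.4 kg (4 N). I'll carry it to just outside the rail.

Call:
jog_arm(plan=[{"claw":0.3,"x":0,"y":0,"z":0,"turn":3.0},{"claw":0.3,"x":0.0127,"y":-0.045,"z":0,"turn":0},{"claw":0.3,"x":0.0127,"y":-0.05,"z":0,"turn":0},{"claw":0.3,"x":0.0127,"y":-0.05,"z":0,"turn":0},{"claw":0.3,"x":0.0127,"y":-0.05,"z":0,"turn":0},{"claw":0.3,"x":0.0127,"y":-0.05,"z":0,"turn":0},{"claw":0.3,"x":0.0127,"y":-0.05,"z":0,"turn":0},{"claw":0.3,"x":0.0127,"y":-0.045,"z":0,"turn":0},{"claw":0.3,"x":0.0127,"y":-0.04,"z":0,"turn":0},{"claw":0.3,"x":0.0251,"y":-0.029,"z":0,"turn":0}])

```text
time: 5.88
tool_pos: [0.4665, 0.1587, 0.1251]
tcp_rot: [3.117, 0.389, -0.007]
wrist_force: [0.5, 0.1, -1.5]
width: 0.883
```

Call:
jog_arm(plan=[{"claw":0.3,"x":0,"y":0,"z":0.02,"turn":0},{"claw":0.3,"x":0,"y":0,"z":0.02,"turn":0},{"claw":0.3,"x":0,"y":0,"z":0.015,"turn":0},{"claw":0.3,"x":0,"y":0,"z":0,"turn":0},{"claw":0.3,"x":0,"y":0,"z":0,"turn":0}])

```text
time: 6.5
tool_pos: [0.469, 0.1574, 0.0724]
tcp_rot: [-3.118, -0.387, -0.0]
wrist_force: [0.2, -0.1, -0.9]
width: 0.88
```

```bash
cat >> h.py <<'E'
dc,ds=np.cos(.24686),np.sin(.24686)
D=lambda x,y,z:[.5866+dc*x-ds*y,.1877+ds*x+dc*y,z]
def dk():
    p=bot.read_state()["tool_pos"]-[.5866,.1877,0];print("deck TCP",(dc*p[0]+ds*p[1]).round(4),(-ds*p[0]+dc*p[1]).round(4),p[2].round(4))
E
python3 - <<'E'
from h import *
for i in range(3): bot.read_camera("top")
to(D(-.122,0,.06),14.14);dk()
crop("side","s5",180,340,230,380,4)
E
```

```text
t 6.65 pos [0.4696 0.1576 0.0733] yawx 14.14 zax [ 0.002  0.001 -1.   ] F [ 0.  -1.2 -1.2] w 0.883
tool shift [-0.0013 -0.0006  0.0132] turn 0.0
deck TCP -0.1208 -0.0006 0.0733
```

View pics/s5.png

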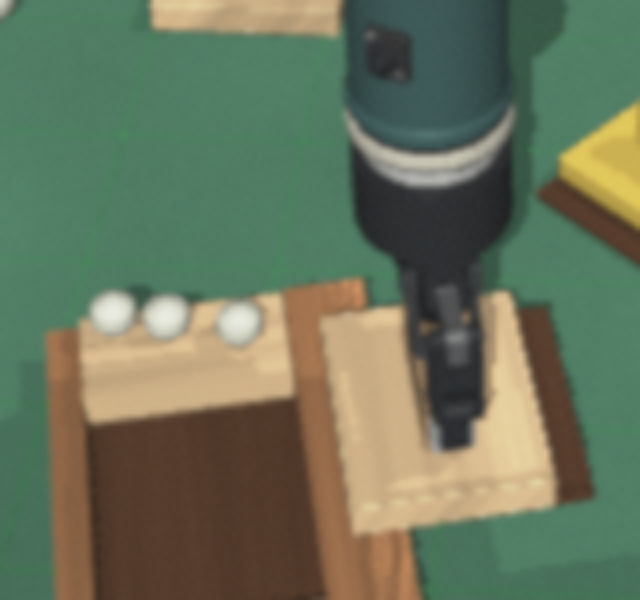

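The board is level, its far edge over the rail top and its tongue clear over the table. I'll press down gently so it pivots.

Call:
jog_arm(plan=[{"claw":0.3,"x":0,"y":0,"z":0.012,"turn":0},{"claw":0.3,"x":0,"y":0,"z":0.01,"turn":0},{"claw":0.3,"x":0,"y":0,"z":0.003,"turn":0},{"claw":0.3,"x":0,"y":0,"z":0.003,"turn":0},{"claw":0.3,"x":0,"y":0,"z":0,"turn":0},{"claw":0.3,"x":0,"y":0,"z":0,"turn":0}])

```text
time: 7.45
tool_pos: [0.4681, 0.1573, 0.0481]
tcp_rot: [3.117, 0.387, -0.005]
wrist_force: [-16.5, -5.6, 35.2]
width: 0.884
```

Call:
jog_arm(plan=[{"claw":0.3,"x":0,"y":0,"z":0.002,"turn":0},{"claw":0.3,"x":0,"y":0,"z":0.002,"turn":0},{"claw":0.3,"x":0,"y":0,"z":0.002,"turn":0},{"claw":0.3,"x":0,"y":0,"z":0,"turn":0},{"claw":0.3,"x":0,"y":0,"z":0,"turn":0}])

```text
time: 8.07
tool_pos: [0.4677, 0.1572, 0.0457]
tcp_rot: [3.117, 0.386, -0.007]
wrist_force: [-31.0, -9.2, 67.2]
width: 0.889
```

Run:
```python
from h import *
st();dk()
crop("side","s6",180,340,230,380,4)
```

```text
t 8.07 pos [0.4677 0.1572 0.0457] yawx 14.13 zax [-0.004 -0.002 -1.   ] F [-31.   -9.2  67.2] w 0.889
deck TCP -0.1228 -0.0006 0.0457
```

View pics/s6.png

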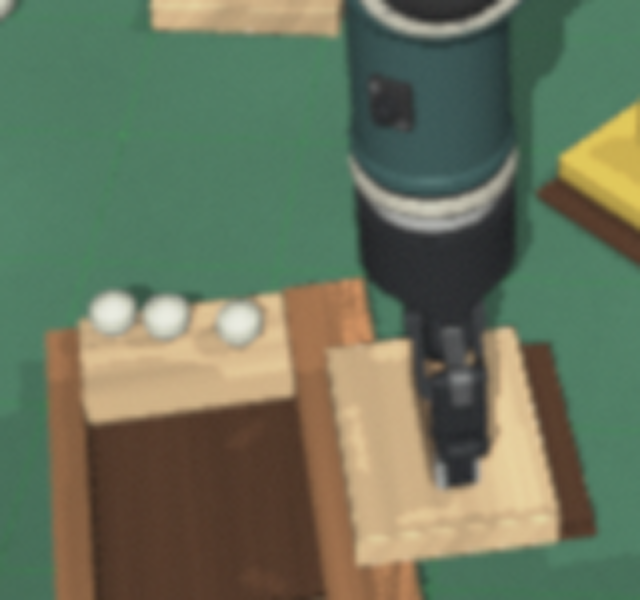

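The board barely turned under 67 N, so the 40 N grip is too stiff for the pivot. I'll drop the grip to 20 N and move back along -x while pressing, to take up the sliding.

Call:
jog_arm(plan=[{"claw":0.3,"x":-0.001,"y":0,"z":-0.001,"turn":0},{"claw":0.3,"x":-0.001,"y":0,"z":0,"turn":0},{"claw":0.3,"x":0,"y":0,"z":0,"turn":0},{"claw":0.3,"x":0,"y":0,"z":0,"turn":0}], newtons=20)

```text
time: 8.62
tool_pos: [0.4676, 0.1571, 0.0456]
tcp_rot: [3.117, 0.386, -0.0]
wrist_force: [-22.9, -6.4, 51.4]
width: 0.881
```

Call:
jog_arm(plan=[{"claw":0.3,"x":-0.0015,"y":0,"z":0.001,"turn":0},{"claw":0.3,"x":-0.001,"y":0,"z":0.001,"turn":0},{"claw":0.3,"x":-0.001,"y":0,"z":0.001,"turn":0},{"claw":0.3,"x":0,"y":0,"z":0,"turn":0}])

```text
time: 9.12
tool_pos: [0.4663, 0.1568, 0.0435]
tcp_rot: [-3.117, -0.387, -0.007]
wrist_force: [-20.2, -6.8, 52.0]
width: 0.887
```

Run:
```python
from h import *
s,m=st();dk();print(s["torque"])
crop("side","s7",180,340,230,380,4)
```

```text
t 9.12 pos [0.4663 0.1568 0.0435] yawx 14.14 zax [ 0.004  0.001 -1.   ] F [-20.2  -6.8  52. ] w 0.887
deck TCP -0.1242 -0.0006 0.0435
[-0.93839968  2.06667347 -0.26016941]
```

Call:
jog_arm(plan=[{"claw":0.3,"x":-0.001,"y":0,"z":0.001,"turn":0},{"claw":0.3,"x":-0.001,"y":0,"z":0.001,"turn":0},{"claw":0.3,"x":-0.001,"y":0,"z":0.001,"turn":0},{"claw":0.3,"x":-0.001,"y":0,"z":0.001,"turn":0},{"claw":0.3,"x":0,"y":0,"z":0,"turn":0}])

```text
time: 9.8
tool_pos: [0.4615, 0.1557, 0.0365]
tcp_rot: [-3.117, -0.387, -0.005]
wrist_force: [-12.0, -3.8, 31.3]
width: 0.883
```

Run:
```python
from h import *
s,m=st();dk();print(s["torque"])
crop("side","s8",180,340,230,380,4)
```

```text
t 9.8 pos [0.4615 0.1557 0.0365] yawx 14.14 zax [ 0.003  0.001 -1.   ] F [-12.   -3.8  31.3] w 0.883
deck TCP -0.1291 -0.0005 0.0365
[-0.47972281  0.99500696 -0.1846798 ]
```

View pics/s8.png

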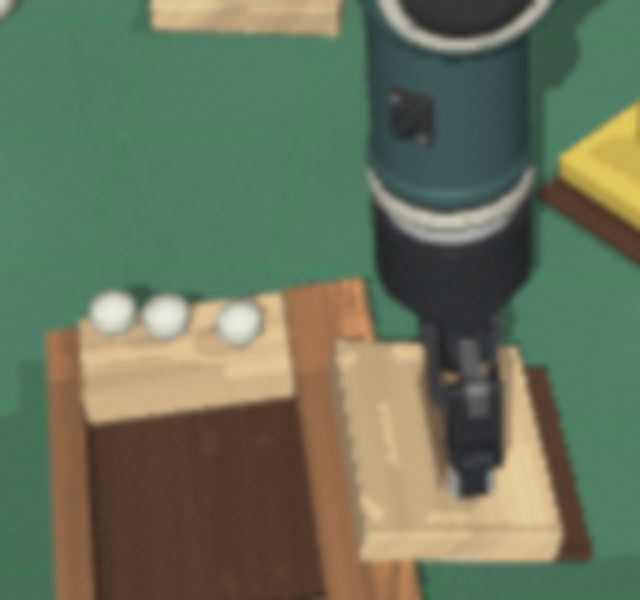

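The board has tilted: the near edge now runs from (365,560) to (560,558), and the tongue's near corner is at (590,557). I've viewed 11 pictures, so I'll work in numbers from here and fit the tilt from the pixels I read off s6 and s8.

```bash
cat >> h.py <<'E'
def B(p,L):  # p=[deck x of handle mid, deck y, z of handle mid, tilt deg tongue-down]; L in board frame rel. underside centre, m
    a=np.radians(p[3]);L=np.asarray(L,float)-[0,0,.04]
    x=p[0]+np.cos(a)*L[:,0]-np.sin(a)*L[:,2];z=p[2]+np.sin(a)*L[:,0]+np.cos(a)*L[:,2];y=p[1]+L[:,1]
    return np.c_[.5866+dc*x-ds*y,.1877+ds*x+dc*y,z]
def fitB(L,uv,p0,n="side"):
    r=least_squares(lambda p:(proj(B(p,L),n)-uv).ravel(),p0,x_scale=[.01,.01,.01,5],loss="soft_l1")
    return r.x.round(4),(proj(B(r.x,L),n)-uv).round(1).tolist()
E
python3 - <<'E'
from h import *
L=np.array([[50,65,0],[-50,65,0],[50,-65,20],[-50,-65,20],[50,65,20],[-50,65,20],[-70,65,0],[-70,-65,6]])/1e3
a=lambda q:np.array(q)/4+[180,230]-.4
print(fitB(L,a([[360,565],[558,540],[328,350],[515,328],[353,535],[556,512],[595,533],[547,345]]),[-.122,0,.07,0]))
print(fitB(L,a([[364,560],[560,558],[337,342],[518,345],[360,528],[560,527],[590,557],[545,368]]),[-.129,0,.06,10]))
E
```

```text
(array([-0.124 , -0.016 ,  0.0523,  2.2814]), [[-0.0, -0.2], [-0.5, -0.2], [-0.0, -0.3], [-0.9, 0.1], [1.7, 0.8], [0.5, 0.3], [-0.1, 0.3], [-0.1, -0.7]])
(array([-0.1314, -0.0161,  0.0466, 12.9142]), [[-0.5, -0.5], [-1.6, -0.3], [-0.1, 0.0], [-0.5, 0.2], [2.3, 0.9], [0.6, 1.0], [0.2, -0.2], [0.1, -0.9]])
```

The tilt is about 13–15°, which is in the 10–20° window. I'll lift off and measure the tongue by colour segmentation.

Call:
jog_arm(plan=[{"claw":0.3,"x":0,"y":0,"z":-0.006,"turn":0},{"claw":0.3,"x":0,"y":0,"z":-0.01,"turn":0},{"claw":0.3,"x":0,"y":0,"z":-0.015,"turn":0},{"claw":0.3,"x":0,"y":0,"z":-0.015,"turn":0},{"claw":0.3,"x":0,"y":0,"z":0,"turn":0},{"claw":0.3,"x":0,"y":0,"z":0,"turn":0},{"claw":0.3,"x":0,"y":0,"z":0,"turn":0}], newtons=25)

```text
time: 10.72
tool_pos: [0.459, 0.155, 0.0777]
tcp_rot: [3.117, 0.387, -0.002]
wrist_force: [0.2, -0.4, -2.4]
width: 0.883
```

```bash
cat >> h.py <<'E'
def quads(n,box,fn):
    """corner quads of dark-brown tongue and pale body inside box u0,u1,v0,v1"""
    u0,u1,v0,v1=box;im=cv2.GaussianBlur(bot.read_camera(n)[v0:v1,u0:u1],(3,3),0);h=cv2.cvtColor(im,cv2.COLOR_RGB2HSV);out={}
    for k,lo,hi in(("tongue",(0,70,30),(14,255,115)),("body",(12,50,120),(25,160,255))):
        m=cv2.inRange(h,lo,hi);c=sorted(cv2.findContours(m,cv2.RETR_EXTERNAL,cv2.CHAIN_APPROX_NONE)[0],key=cv2.contourArea)[-1:]
        if c:
            hull=cv2.convexHull(c[0]);q=cv2.approxPolyDP(hull,3,True)[:,0]+[u0,v0];out[k]=(cv2.contourArea(c[0]),q.tolist())
    cv2.imwrite(f"pics/{fn}.png",im[:,:,::-1]);return out
E
python3 - <<'E'
from h import *
s,m=st();dk();print(s["torque"].round(2))
print(quads("side",(262,345,290,380),"q1"))
print(proj(B([-.131,0,.107,14],np.array([[-70,65,0],[-70,-65,6],[50,65,0],[50,-65,20],[-50,65,20],[-50,-65,20],[-50,65,0]])/1e3),"side").round(0).tolist())
print(quads("top",(110,230,190,280),"q2"))
print(proj(B([-.131,0,.107,14],np.array([[-70,65,0],[-70,-65,6],[50,65,20],[50,-65,20],[-50,65,20],[-50,-65,20]])/1e3),"top").round(0).tolist())
E
```

```text
t 10.72 pos [0.459  0.155  0.0777] yawx 14.16 zax [-0.001 -0.    -1.   ] F [ 0.2 -0.4 -2.4] w 0.883
deck TCP -0.1318 -0.0005 0.0777
[-0.04 -0.01  0.02]
{'tongue': (139.0, [[314, 309], [327, 354], [322, 354]]), 'body': (2704.5, [[264, 300], [309, 303], [316, 323], [321, 354], [284, 379], [262, 379]])}
[[329.0, 356.0], [317.0, 307.0], [269.0, 355.0], [263.0, 300.0], [322.0, 349.0], [309.0, 302.0], [319.0, 356.0]]
{'tongue': (242.0, [[205, 242], [152, 256], [162, 249], [203, 239]]), 'body': (1256.0, [[192, 192], [203, 237], [152, 249], [150, 237], [161, 199]])}
[[147.0, 259.0], [205.0, 245.0], [129.0, 205.0], [190.0, 191.0], [142.0, 251.0], [202.0, 237.0]]
```

Run:
```python
from h import *
y=-.0005
P=[("side",[-70,65,0],[328,355]),("side",[-70,-65,6],[315,308]),("side",[50,-65,20],[263.5,299.5]),("side",[-50,-65,20],[309.5,302.5]),
   ("top",[-70,-65,3],[205.5,242.5]),("top",[-50,-65,20],[203,237.5]),("top",[50,-65,20],[192,191])]
f=lambda p:np.concatenate([(proj(B([p[0],p[3],p[1],p[2]],np.array([l])/1e3),n)-u).ravel() for n,l,u in P])
r=least_squares(f,[-.13,.1,14,0],x_scale=[.01,.01,5,.01],loss="soft_l1");print(r.x.round(4),f(r.x).round(1))
```

```text
[-1.32100e-01  1.05600e-01  1.60608e+01 -2.00000e-03] [-0.   1.5  1.3 -0.3 -0.4 -0.3 -0.3 -0.1  1.2  1.4  0.3 -1.1 -1.5 -0.2]
```

Measured tilt is about 16°, and the handle middle is about 26 mm above the TCP. I'll move over the gap and keep the tongue tip just inside the lip edge.

Call:
jog_arm(plan=[{"claw":0.3,"x":0,"y":0,"z":-0.01,"turn":0},{"claw":0.3,"x":0.02,"y":0,"z":0,"turn":0},{"claw":0.3,"x":0.025,"y":0,"z":0,"turn":0},{"claw":0.3,"x":0.025,"y":0,"z":0,"turn":0},{"claw":0.3,"x":0.025,"y":0,"z":0,"turn":0},{"claw":0.3,"x":0.025,"y":0,"z":0,"turn":0},{"claw":0.3,"x":0.02,"y":0,"z":0,"turn":0},{"claw":0.3,"x":0,"y":0,"z":0,"turn":0},{"claw":0.3,"x":0,"y":0,"z":0,"turn":0},{"claw":0.3,"x":0,"y":0,"z":0,"turn":0}], newtons=25)

```text
time: 12.08
tool_pos: [0.5943, 0.1892, 0.0882]
tcp_rot: [3.117, 0.387, -0.002]
wrist_force: [-0.4, -0.2, -1.1]
width: 0.879
```

Run:
```python
from h import *
bot.read_camera("side");s,m=st();dk();to(D(.009,0,.046),14.14)
print(quads("side",(190,300,270,400),"q3"))
for x in(.006,.009):print(proj(B([x,0,.1137,16],np.array([[-70,65,0],[-70,-65,6],[50,65,0],[50,-65,20],[-50,65,20],[-50,-65,20]])/1e3),"side").round(0).tolist())
```

```text
t 12.12 pos [0.5944 0.1892 0.0882] yawx 14.16 zax [-0.001 -0.    -1.   ] F [-0.2  0.1 -2. ] w 0.885
deck TCP 0.0079 -0.0004 0.0882
t 12.12 pos [0.5944 0.1892 0.0882] yawx 14.16 zax [-0.001 -0.    -1.   ] F [-0.2  0.1 -2. ] w 0.885
tool shift [ 0.0011 -0.0004  0.0422] turn 0.02
{'tongue': (1397.5, [[253, 314], [261, 379], [204, 387], [202, 365], [246, 315]]), 'body': (7314.5, [[270, 300], [288, 399], [195, 399], [195, 308]])}
[[258.0, 365.0], [252.0, 315.0], [195.0, 363.0], [195.0, 306.0], [250.0, 358.0], [244.0, 309.0]]
[[257.0, 366.0], [250.0, 315.0], [194.0, 364.0], [193.0, 306.0], [249.0, 358.0], [242.0, 310.0]]
```

Call:
jog_arm(plan=[{"claw":0.3,"x":0.0015,"y":0,"z":0.012,"turn":0},{"claw":0.3,"x":0,"y":0,"z":0.012,"turn":0},{"claw":0.3,"x":0,"y":0,"z":0.01,"turn":0},{"claw":0.3,"x":0,"y":0,"z":0.005,"turn":0},{"claw":0.3,"x":0,"y":0,"z":0,"turn":0},{"claw":0.3,"x":0,"y":0,"z":0,"turn":0},{"claw":0.3,"x":0,"y":0,"z":0,"turn":0}])

```text
time: 13.05
tool_pos: [0.5972, 0.1899, 0.0499]
tcp_rot: [-3.117, -0.387, -0.002]
wrist_force: [0.3, 0.2, -1.4]
width: 0.882
```

Call:
jog_arm(plan=[{"claw":0.3,"x":0,"y":0,"z":0.002,"turn":0},{"claw":0.3,"x":0,"y":0,"z":0,"turn":0},{"claw":0.3,"x":0,"y":0,"z":0,"turn":0}])

```text
time: 13.42
tool_pos: [0.5967, 0.1898, 0.0473]
tcp_rot: [3.118, 0.387, -0.0]
wrist_force: [-0.2, -0.1, -2.0]
width: 0.881
```

Call:
jog_arm(plan=[{"claw":0.3,"x":0,"y":0,"z":0.002,"turn":0},{"claw":0.3,"x":0,"y":0,"z":0,"turn":0},{"claw":0.3,"x":0,"y":0,"z":0,"turn":0}])

```text
time: 13.8
tool_pos: [0.5967, 0.1898, 0.0452]
tcp_rot: [3.118, 0.387, -0.0]
wrist_force: [0.2, 0.0, -2.2]
width: 0.885
```

Call:
jog_arm(plan=[{"claw":0.3,"x":0,"y":0,"z":0.0015,"turn":0},{"claw":0.3,"x":0,"y":0,"z":0,"turn":0},{"claw":0.3,"x":0,"y":0,"z":0,"turn":0}])

```text
time: 14.18
tool_pos: [0.5967, 0.1898, 0.0437]
tcp_rot: [-3.118, -0.387, 0.0]
wrist_force: [0.1, 0.4, -1.9]
width: 0.886
```

Call:
jog_arm(plan=[{"claw":0.3,"x":0,"y":0,"z":0.0015,"turn":0},{"claw":0.3,"x":0,"y":0,"z":0,"turn":0},{"claw":0.3,"x":0,"y":0,"z":0,"turn":0}])

```text
time: 14.55
tool_pos: [0.5967, 0.1898, 0.0422]
tcp_rot: [-3.118, -0.387, 0.0]
wrist_force: [-0.1, 0.1, -1.8]
width: 0.884
```

Call:
jog_arm(plan=[{"claw":0.3,"x":0,"y":0,"z":0.0015,"turn":0},{"claw":0.3,"x":0,"y":0,"z":0,"turn":0},{"claw":0.3,"x":0,"y":0,"z":0,"turn":0}])

```text
time: 14.92
tool_pos: [0.5967, 0.1898, 0.0408]
tcp_rot: [-3.118, -0.387, 0.0]
wrist_force: [-0.7, -1.1, -2.1]
width: 0.885
```

Call:
jog_arm(plan=[{"claw":0.3,"x":0,"y":0,"z":0.0015,"turn":0},{"claw":0.3,"x":0,"y":0,"z":0,"turn":0},{"claw":0.3,"x":0,"y":0,"z":0,"turn":0}])

```text
time: 15.3
tool_pos: [0.5967, 0.1898, 0.0392]
tcp_rot: [-3.118, -0.387, 0.0]
wrist_force: [-0.8, 0.3, -2.0]
width: 0.881
```

Call:
jog_arm(plan=[{"claw":0.3,"x":0,"y":0,"z":0.0015,"turn":0},{"claw":0.3,"x":0,"y":0,"z":0,"turn":0},{"claw":0.3,"x":0,"y":0,"z":0,"turn":0}])

```text
time: 15.68
tool_pos: [0.5969, 0.1898, 0.0379]
tcp_rot: [-3.118, -0.387, -0.0]
wrist_force: [0.3, -0.0, -0.6]
width: 0.882
```

Run:
```python
from h import *
s,m=st();dk()
print(quads("side",(190,300,270,400),"q4"))
im=cv2.imread("pics/q4.png");cv2.imwrite("pics/q4b.png",cv2.resize(im,None,fx=4.5,fy=4.5,interpolation=cv2.INTER_CUBIC))
for a in(12,16):print(proj(B([.0094,0,s["tool_pos"][2]+.025,a],np.array([[-70,65,0],[-70,-65,6],[50,65,0],[50,-65,20],[-50,65,20],[-50,-65,20]])/1e3),"side").round(0).tolist())
```

```text
t 15.68 pos [0.5969 0.1898 0.0379] yawx 14.16 zax [ 0.  0. -1.] F [ 0.3 -0.  -0.6] w 0.882
deck TCP 0.0105 -0.0005 0.0379
{'tongue': (381.5, [[254, 331], [261, 379], [250, 379], [246, 332]]), 'body': (6734.5, [[270, 300], [288, 399], [195, 399], [192, 313]])}
[[260.0, 380.0], [253.0, 330.0], [198.0, 382.0], [197.0, 325.0], [251.0, 374.0], [245.0, 325.0]]
[[258.0, 382.0], [252.0, 331.0], [197.0, 381.0], [196.0, 324.0], [250.0, 375.0], [244.0, 326.0]]
```

The tip has touched the floor (the weight reading dropped) and the tongue matches its predicted place. Now I'll slide the tongue under the lip.

Call:
jog_arm(plan=[{"claw":0.3,"x":0,"y":0,"z":-0.001,"turn":0},{"claw":0.3,"x":-0.004,"y":0,"z":0,"turn":0},{"claw":0.3,"x":-0.004,"y":0,"z":0,"turn":0},{"claw":0.3,"x":-0.003,"y":0,"z":0,"turn":0},{"claw":0.3,"x":0,"y":0,"z":0,"turn":0},{"claw":0.3,"x":0,"y":0,"z":0,"turn":0}])

```text
time: 16.48
tool_pos: [0.5862, 0.1871, 0.0389]
tcp_rot: [-3.118, -0.387, -0.0]
wrist_force: [0.5, 0.3, -1.7]
width: 0.885
```

Call:
jog_arm(plan=[{"claw":0.3,"x":-0.003,"y":0,"z":0,"turn":0},{"claw":0.3,"x":-0.003,"y":0,"z":0,"turn":0},{"claw":0.3,"x":0,"y":0,"z":0,"turn":0},{"claw":0.3,"x":0,"y":0,"z":0,"turn":0}])

```text
time: 16.98
tool_pos: [0.5803, 0.1856, 0.0388]
tcp_rot: [-3.118, -0.387, -0.0]
wrist_force: [-0.5, -0.2, -0.9]
width: 0.886
```

Run:
```python
from h import *
s,m=st();dk()
print(quads("side",(190,300,270,400),"q5"))
```

```text
t 16.98 pos [0.5803 0.1856 0.0388] yawx 14.16 zax [ 0.  0. -1.] F [-0.5 -0.2 -0.9] w 0.886
deck TCP -0.0066 -0.0005 0.0388
{'tongue': (231.0, [[201, 336], [244, 381], [203, 386]]), 'body': (6756.0, [[270, 300], [288, 399], [195, 399], [192, 313]])}
```

The tongue has disappeared under the lip with no contact force. Now I'll lower along the arc at the 20 N grip.

Call:
jog_arm(plan=[{"claw":0.3,"x":-0.002,"y":0,"z":0,"turn":0},{"claw":0.3,"x":0,"y":0,"z":0.001,"turn":0},{"claw":0.3,"x":0.001,"y":0,"z":0.0015,"turn":0},{"claw":0.3,"x":0.001,"y":0,"z":0.0015,"turn":0},{"claw":0.3,"x":0.001,"y":0,"z":0.0015,"turn":0},{"claw":0.3,"x":0.001,"y":0,"z":0.0015,"turn":0},{"claw":0.3,"x":0,"y":0,"z":0,"turn":0},{"claw":0.3,"x":0,"y":0,"z":0,"turn":0}], newtons=20)

```text
time: 18.02
tool_pos: [0.5826, 0.1863, 0.033]
tcp_rot: [-3.118, -0.387, -0.0]
wrist_force: [-1.3, 0.2, 6.0]
width: 0.881
```

Call:
jog_arm(plan=[{"claw":0.3,"x":0.001,"y":0,"z":0.0015,"turn":0},{"claw":0.3,"x":0.001,"y":0,"z":0.0015,"turn":0},{"claw":0.3,"x":0,"y":0,"z":0,"turn":0},{"claw":0.3,"x":0,"y":0,"z":0,"turn":0}])

```text
time: 18.52
tool_pos: [0.585, 0.1869, 0.0302]
tcp_rot: [-3.117, -0.387, -0.002]
wrist_force: [-1.4, -0.7, 5.4]
width: 0.887
```

Run:
```python
from h import *
s,m=st();dk();print(s["torque"].round(2))
print(quads("side",(190,300,270,400),"q6"))
```

```text
t 18.52 pos [0.585  0.1869 0.0302] yawx 14.14 zax [ 0.001  0.    -1.   ] F [-1.4 -0.7  5.4] w 0.887
deck TCP -0.0018 -0.0004 0.0302
[-0.22  0.69 -0.1 ]
{'tongue': (112.5, [[201, 336], [218, 385], [203, 386]]), 'body': (6669.5, [[270, 300], [288, 399], [195, 399], [192, 313]])}
```

Rotating smoothly at 5–6 N. I'll continue the arc.

Call:
jog_arm(plan=[{"claw":0.3,"x":0.0005,"y":0,"z":0.0015,"turn":0},{"claw":0.3,"x":0.0005,"y":0,"z":0.0015,"turn":0},{"claw":0.3,"x":0.0005,"y":0,"z":0.001,"turn":0},{"claw":0.3,"x":0,"y":0,"z":0,"turn":0},{"claw":0.3,"x":0,"y":0,"z":0,"turn":0}])

```text
time: 19.2
tool_pos: [0.5874, 0.1875, 0.0268]
tcp_rot: [-3.117, -0.387, -0.005]
wrist_force: [0.4, -0.6, 6.9]
width: 0.882
```

Call:
jog_arm(plan=[{"claw":0.3,"x":0.0005,"y":0,"z":0.001,"turn":0},{"claw":0.3,"x":0,"y":0,"z":0.001,"turn":0},{"claw":0.3,"x":0,"y":0,"z":0,"turn":0},{"claw":0.3,"x":0,"y":0,"z":0,"turn":0}])

```text
time: 19.7
tool_pos: [0.5886, 0.1878, 0.0252]
tcp_rot: [-3.117, -0.387, -0.007]
wrist_force: [1.7, 0.0, 7.0]
width: 0.883
```

Call:
jog_arm(plan=[{"claw":0.3,"x":0,"y":0,"z":0.001,"turn":0},{"claw":0.3,"x":0,"y":0,"z":0.001,"turn":0},{"claw":0.3,"x":0,"y":0,"z":0,"turn":0},{"claw":0.3,"x":0,"y":0,"z":0,"turn":0}])

```text
time: 20.2
tool_pos: [0.5895, 0.188, 0.0238]
tcp_rot: [-3.117, -0.386, -0.01]
wrist_force: [1.3, 0.6, 8.4]
width: 0.88
```

Call:
jog_arm(plan=[{"claw":0.3,"x":-0.001,"y":0,"z":0.0015,"turn":0},{"claw":0.3,"x":-0.001,"y":0,"z":0.0015,"turn":0},{"claw":0.3,"x":0,"y":0,"z":0,"turn":0},{"claw":0.3,"x":0,"y":0,"z":0,"turn":0}])

```text
time: 20.7
tool_pos: [0.5903, 0.1882, 0.0225]
tcp_rot: [-3.116, -0.387, -0.019]
wrist_force: [6.5, 1.8, 10.1]
width: 0.882
```

Run:
```python
from h import *
s,m=st();dk();print(s["torque"].round(2))
crop("side","s9",160,320,270,420,4)
```

```text
t 20.7 pos [0.5903 0.1882 0.0225] yawx 14.15 zax [ 0.012  0.003 -1.   ] F [ 6.5  1.8 10.1] w 0.882
deck TCP 0.0038 -0.0004 0.0225
[-0.02 -0.12 -0.1 ]
```

View pics/s9.png

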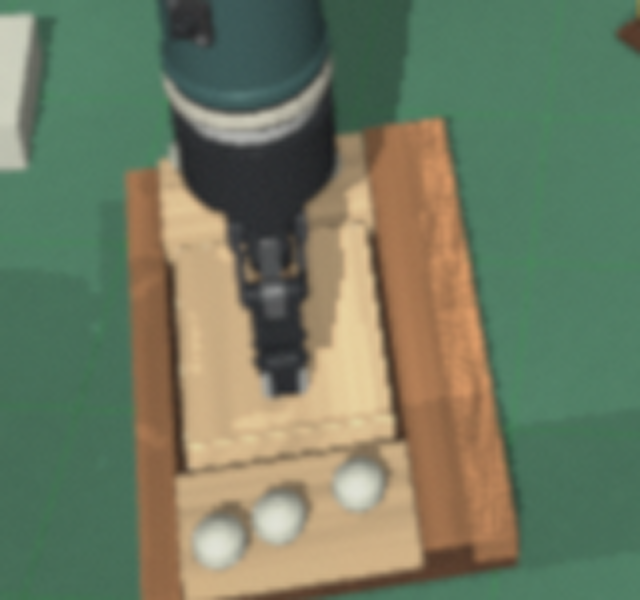

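This was the 12th and last view. The board lies in the gap, with clear slits on both the stop side (x≈180) and the lip side (x≈385), and its edges parallel to the deck. The wrist moment has dropped to about zero, which suggests the floor bears the board evenly. I'll ease the pressing so the small sideways strain can relax.

Call:
jog_arm(plan=[{"claw":0.3,"x":0,"y":0,"z":-0.001,"turn":0},{"claw":0.3,"x":0,"y":0,"z":-0.001,"turn":0},{"claw":0.3,"x":0,"y":0,"z":0,"turn":0},{"claw":0.3,"x":0,"y":0,"z":0,"turn":0}])

```text
time: 21.25
tool_pos: [0.5874, 0.1875, 0.0222]
tcp_rot: [-3.117, -0.387, -0.01]
wrist_force: [4.8, 0.8, 7.6]
width: 0.88
```

Run:
```python
from h import *
s,m=st();dk();print(s["torque"].round(2))
```

```text
t 21.25 pos [0.5874 0.1875 0.0222] yawx 14.16 zax [ 0.006  0.002 -1.   ] F [4.8 0.8 7.6] w 0.88
deck TCP 0.0007 -0.0004 0.0222
[ 0.11 -0.3   0.01]
```

x is now +0.7 mm from the deck centre and the height hasn't changed, so the board rests on the floor. I'll let go and retreat.

Call:
jog_arm(plan=[{"claw":0.1,"x":0,"y":0,"z":0,"turn":0},{"claw":0,"x":0,"y":0,"z":0,"turn":0},{"claw":0,"x":0,"y":0,"z":0,"turn":0},{"claw":0,"x":0,"y":0,"z":0,"turn":0},{"claw":0,"x":0,"y":0,"z":0,"turn":0}])

```text
time: 21.88
tool_pos: [0.5837, 0.1865, 0.0193]
tcp_rot: [3.118, 0.387, -0.001]
wrist_force: [0.1, 0.5, 0.1]
width: 1.003
```

Call:
jog_arm(plan=[{"claw":0,"x":0,"y":0,"z":-0.006,"turn":0},{"claw":0,"x":0,"y":0,"z":-0.01,"turn":0},{"claw":0,"x":0,"y":0,"z":-0.02,"turn":0},{"claw":0,"x":0,"y":0,"z":-0.04,"turn":0},{"claw":0,"x":0,"y":0,"z":-0.04,"turn":0},{"claw":0,"x":-0.04,"y":0,"z":-0.04,"turn":0},{"claw":0,"x":-0.05,"y":0,"z":-0.02,"turn":0},{"claw":0,"x":-0.05,"y":0,"z":0,"turn":0},{"claw":0,"x":0,"y":0,"z":0,"turn":0},{"claw":0,"x":0,"y":0,"z":0,"turn":0}])

```text
time: 23.12
tool_pos: [0.4493, 0.1526, 0.1974]
tcp_rot: [-3.117, -0.387, -0.005]
wrist_force: [0.6, 0.2, 0.2]
width: 1.001
```

Run:
```python
from h import *
s,m=st();dk()
im=bot.read_camera("side");cv2.imwrite("pics/f.png",im[:,:,::-1])
np.save("f.npy",im)
L=np.array([[50,65,20],[-50,65,20],[-50,-65,20],[50,-65,20],[10,38,60],[-10,38,60],[10,-38,60],[-10,-38,60]])/1e3
for a in(0,3):print(a,proj(B([.001,0,.05,a],L),"side").round(1).tolist())
# dark slits: gray profile across board along lines of constant deck y, top z=30 mm, and along y
g=cv2.cvtColor(im,cv2.COLOR_RGB2GRAY)
for y in(-.05,.05):
    xs=np.arange(-.062,.064,.002);q=proj([D(x,y,.03) for x in xs],"side").astype(np.float32)
    v=cv2.remap(g,q[:,0].reshape(1,-1).copy(),q[:,1].reshape(1,-1).copy(),cv2.INTER_LINEAR)[0];print(y,[(int(x*1e3),int(k)) for x,k in zip(xs.round(3),v) if abs(x)>.04])
```

```text
t 23.12 pos [0.4493 0.1526 0.1974] yawx 14.16 zax [ 0.003  0.001 -1.   ] F [0.6 0.2 0.2] w 1.001
deck TCP -0.1417 -0.0005 0.1974
0 [[206.8, 381.8], [258.4, 373.8], [251.2, 325.2], [203.6, 331.9], [224.6, 354.5], [234.9, 353.0], [221.8, 325.7], [231.7, 324.3]]
3 [[206.1, 381.0], [257.9, 374.8], [250.8, 326.1], [202.9, 331.1], [225.1, 354.2], [235.5, 353.1], [222.3, 325.4], [232.2, 324.4]]
-0.05 [(-62, 114), (-60, 114), (-58, 111), (-56, 102), (-54, 94), (-52, 114), (-50, 150), (-48, 172), (-46, 173), (-44, 173), (-42, 177), (42, 177), (44, 177), (46, 174), (48, 160), (50, 119), (52, 77), (54, 60), (56, 68), (58, 87), (60, 100), (62, 103)]
0.05 [(-62, 124), (-60, 121), (-58, 117), (-56, 110), (-54, 97), (-52, 89), (-50, 129), (-48, 165), (-46, 174), (-44, 180), (-42, 187), (42, 183), (44, 181), (46, 173), (48, 150), (50, 107), (52, 69), (54, 55), (56, 59), (58, 84), (60, 103), (62, 107)]
```

Slits read at about -51 and +50 mm, so the board is centred at x≈0. One last level check: compare the board's y-edges at both ends in both cameras.

Run:
```python
from h import *
def prof(im,n,a,b,k=61):
    g=cv2.cvtColor(im,cv2.COLOR_RGB2GRAY);P=np.linspace(a,b,k);q=proj([D(*p) for p in P],n).astype(np.float32)
    return P,cv2.remap(g,q[:,0].reshape(1,-1).copy(),q[:,1].reshape(1,-1).copy(),cv2.INTER_LINEAR)[0].astype(int)
t=bot.read_camera("top");s=np.load("f.npy")
for n,im in(("top",t),("side",s)):
  for x in(-.04,.04):
    for sg in(-1,1):
        P,v=prof(im,n,[x,sg*.056,.03],[x,sg*.084,.03],15);print(n,"x",x,"y",sg,[(int(round(p[1]*1e3)),k) for p,k in zip(P,v)])
for y in(-.05,.05):
    P,v=prof(t,"top",[-.064,y,.03],[.064,y,.03],65);print("top y",y,[(int(round(p[0]*1e3)),k) for p,k in zip(P,v) if abs(p[0])>.04])
# handle top: pale bar across x at z=.07
st()
```

```text
top x -0.04 y -1 [(-56, np.int64(187)), (-58, np.int64(187)), (-60, np.int64(186)), (-62, np.int64(186)), (-64, np.int64(185)), (-66, np.int64(168)), (-68, np.int64(118)), (-70, np.int64(73)), (-72, np.int64(57)), (-74, np.int64(80)), (-76, np.int64(126)), (-78, np.int64(165)), (-80, np.int64(181)), (-82, np.int64(181)), (-84, np.int64(179))]
top x -0.04 y 1 [(56, np.int64(65)), (58, np.int64(57)), (60, np.int64(46)), (62, np.int64(36)), (64, np.int64(29)), (66, np.int64(25)), (68, np.int64(20)), (70, np.int64(22)), (72, np.int64(16)), (74, np.int64(18)), (76, np.int64(19)), (78, np.int64(19)), (80, np.int64(18)), (82, np.int64(21)), (84, np.int64(26))]
top x 0.04 y -1 [(-56, np.int64(180)), (-58, np.int64(180)), (-60, np.int64(180)), (-62, np.int64(180)), (-64, np.int64(177)), (-66, np.int64(163)), (-68, np.int64(118)), (-70, np.int64(75)), (-72, np.int64(56)), (-74, np.int64(77)), (-76, np.int64(124)), (-78, np.int64(169)), (-80, np.int64(189)), (-82, np.int64(191)), (-84, np.int64(191))]
top x 0.04 y 1 [(56, np.int64(186)), (58, np.int64(184)), (60, np.int64(173)), (62, np.int64(1
[... 2064 characters left out ...]
94)), (60, np.int64(96)), (62, np.int64(99)), (64, np.int64(104))]
top y 0.05 [(-64, np.int64(55)), (-62, np.int64(56)), (-60, np.int64(55)), (-58, np.int64(53)), (-56, np.int64(50)), (-54, np.int64(48)), (-52, np.int64(45)), (-50, np.int64(41)), (-48, np.int64(39)), (-46, np.int64(44)), (-44, np.int64(70)), (-42, np.int64(113)), (40, np.int64(185)), (42, np.int64(184)), (44, np.int64(178)), (46, np.int64(158)), (48, np.int64(116)), (50, np.int64(75)), (52, np.int64(56)), (54, np.int64(70)), (56, np.int64(92)), (58, np.int64(101)), (60, np.int64(104)), (62, np.int64(106)), (64, np.int64(109))]
t 23.23 pos [0.4499 0.1527 0.1968] yawx 14.15 zax [ 0.002  0.001 -1.   ] F [-0.3  0.2 -0.3] w 1.002
```

Both ends show the near slit at the same depth, and both cameras agree the board is level, within about 2 mm of x = 0 and y = -2 mm. I'm handing it in.

```bash
python3 -c "
from workcell import bot
print(bot.finish_job())"
```

```text
the job is handed in; nothing more can be done
None
```

The board with the dark tongue now lies flat in the deck's gap, its tongue under the lip of the grooved rail, and the job is handed in at about 23 s. I did not touch the square-edged board or the coloured look-alikes.

**How it was done:** The tool cannot tilt, so I gripped the handle by its ends. I pressed the board's far edge on top of the rail from outside, which pivoted it to about 14–16° in the grip. Then I slid the tongue under the lip, lowered the board along an arc until the floor bore it, and let go.

**Last checks:**
- **Position:** the slits in both cameras put the board about 2 mm or less off the deck centre in x, and about 2 mm off in y.
- **Level:** the side view shows the same edge position at both ends. The top view could not confirm one side because the arm hid it.
- **Clear of the board:** the gripper was open and away, with wrist force about zero.

**What went wrong or disagreed:**
- My first press at 40 N grip reached about 75 N at the wrist and hardly turned the board. It pivoted after I cut the grip to 20 N.
- My two tilt fits differed by about 3°.
- I had used all 12 picture views before letting go, so the final check used image numbers only, not a viewed picture.

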